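Gauge the tool-rest gap of a bench edge sander

ROBOT

A 6-joint arm with a two-finger parallel gripper is mounted at the origin on the work surface. World frame = base frame: x ahead of the robot, y to its left, z up, the work surface at z = 0. Lengths are in m, angles in degrees, forces in N, time in s.
With the tool pointing down it reaches from about 0.275 to 0.85 m from the base axis. Payload 5.2 kg.
Tool frame: the origin (TCP) lies at the very end of the fingers, on their centre line; the grasp point (between the pads) lies 19 mm behind it; x points along the fingers, y is the direction in which the jaws open and shut, and the axes are right-handed (so a half turn about x gives the same grasp; the last joint's range is limited). The gripper opens to 85 mm and grips with 20 to 120 N. Pads are 22 mm wide; open, the fingers measure 114 mm over their backs; the gripper's body (76 mm by 85 mm) begins 54 mm behind the grasp point. The pads swing forward as they close: fully open they stand 13 mm farther back than shut.
Start: joints at [-82.494, 14.817, 87.949, -0, 77.235, -11.62], TCP at [0.18, -0.52, 0.231] pointing down, gripper open.
Joint ranges: [-179.93, 179.93], [-52.35, 119.4], [10.71, 147.94], [-69.91, 249.91], [12.55, 155.21], [-178.61, 178.61]. Speed limits (degrees/s): [147.25, 147.25, 180, 180, 180, 180].

INTERFACE

Orientations are given as a 3x3 rotation matrix whose columns are the frame's x, y, z axes.
In Python, from plant import r, viewer gives the robot as it stands. The module is installed in compiled form; this text tells all that it offers.
- The arm moves only by the tool arm_command, never from a script. Its argument "increments" is a list of rows, each a list of 4 numbers: the shift along the tool's x, y, z normalised to -1 to 1, where 1 is 0.1 m, then the turn about the tool's x normalised to -1 to 1, where 1 is pi/4 rad. In form: [[dx, dy, dz, yaw], ...]. A call has 1 to 5 rows; each row is the pose to reach, as a shift and turn from the pose commanded when the call began, along the tool's axes at that moment; what a row does not reach only later rows make up. A row lasts 1/12 s, in which the tool goes at most 41.7 mm and 7.16 degrees, less where a joint would pass 70% of its speed; a pose out of reach is approached as far as the arm can. A call with a number of a shift or a turn outside -1 to 1 is refused whole. A call with a gripper value outside its range is refused whole. "fingers" is the gripper's target within -1 to 1 (fully open at 1, half-way at 0, shut at -1), set as the call begins (left out, the last holds). The fingers move at their own pace and stop on an object; "squeeze" is the grip in N (left out, the last holds). Time passes only in rows, so rows that repeat a pose let the fingers close. It gives the time, the measured TCP pose, the force and the opening at its end, in the units of the state.
- r.state(): the state, without advancing time (a new reading comes with each control period).
- viewer.camera(name): name is "scene" or "side" or "wrist"; returns a dict with "color" (400x640x3 uint8, red, green, blue), "range_z" (400x640 float32, m along the optical axis (not along the pixel's ray), 0 where there is no reading), "fx", "fy", "cx", "cy" (pixels), "rvec" (rotation vector, rad) and "tvec" (3), from world to camera coordinates, as OpenCV has them. Camera axes: x right, y down, z forward; pixel columns grow to the right and rows downward; lengths in m; the calibration is good to about 2 mm. A picture is of the moment at which its call begins.
- r.finish_job(): hands the job in, once; it reports no verdict.
Trained networks look in a picture, given as the dict that the camera call returned (one of the last four; its "shot" number tells which), for a name from the list of things; names that differ only in an ending like _2 or _b are one class to them, and where a whole thing is asked for, a point or a joint stands for the part that bears it (a point fixed in the world has none). Each returns a list of dicts, best first, with "score" (0 to 1); they miss things now and then, are a little off and sometimes report something else, mostly with a low value. They report only what shows in the picture. A call takes as long as a camera call. They do not tell look-alikes from the thing itself.
- viewer.boxes_of(target, picture): "rect" ([left, top, right, bottom] in pixels, round what is visible of it).
- viewer.place_of(target, picture): "position" ([column, row] in pixels: a listed point, or the origin of a listed thing).
The state is a dict: "clock": time; "joint_positions": joint angles; "dq": joint speeds; "joint_efforts": joint torques, N m; "ee_pos": TCP position; "eef_rot": TCP orientation; "wrist_force": force on the tool from outside, world axes, zero at the start; "ft_torque": the same for the moment, N m; "finger_gap": finger opening in m.
Only numpy, scipy, OpenCV 4.12 (cv2) and the standard library are available. Lean on these libraries where they do the work, as an engineer would, in place of code of your own. Each camera call takes 0.05 s, during which the arm holds its last target. There are 200 camera calls.

TASK

Take the taper gauge out of its wooden block and slide it slowly, thin end down and flat back against the sanding belt, into the gap between the sander's tool rest and the belt until it drags snugly and has nudged the sprung rest back by about 2 mm. Hold it all the way, do not drop it in, and do not force it - the rest must never be driven back as far as 5 mm - and leave the gauge standing there on its own, wedged in the gap, so that I can read it. Do not shift the other things on the bench.

Things in the scene. Friction and masses are not known exactly. Their poses are not given: they have to be found in the camera images.
- gauge: taper gauge, 130 g, 150 mm long, standing thin end down in the block. Lower 90 mm: steel blade 16 mm wide (y), back (+x) flat, front (-x) sloped: 2.5 mm thick (x) at the foot, 1 mm more for every 5 mm up. Upper 60 mm: black handle 20.5 (x) by 22 mm (y), flush with the back. Origin: on the plane of the back, mid-width, at the foot; z up along the gauge
- gauge_grip (a point): middle of the gauge's handle, best gripped here across its 22 mm width (along its y): 125 mm above the foot, 10.25 mm in front of the flat back; axes as the gauge's. In the block the gauge may lean by a degree or two
- holder: fixed wooden block, 76 (x) by 100 (y) by 60 mm high; the gauge stands in its slot, foot 8 mm above the bench, 1 mm play, and lifts straight out (the slot tapers like the gauge). Origin on the bench under the foot of the gauge's back; x and y as the gauge's
- sander: fixed bench edge sander: flat vertical belt face 90 mm high that looks to its -x, green base, motor behind. In front of the belt the aluminium tool rest, 92 (x) by 130 (y) by 12 mm thick, top 100 mm above the bench, edge toward the belt rounded (6 mm radius). Origin on the bench below the belt face, at the middle of the rest; x points into the belt, y along it, z up
- gap_mouth (a point): point on the belt face at the middle of the tool rest's edge, at the height of the rest's top; axes as the sander's. The belt rises 15 mm above it. The gap between belt and rest edge is 5.5 to 13 mm wide, different each time and not measured, open below to 20 mm above the bench. The gauge's back goes against the belt here, or up to 45 mm either side
- rest (a joint): how far the sprung tool rest is pushed back from the belt, in m: 0 untouched, positive away from the belt, stop at 9 mm; its spring gives 2.5 N per mm. Pushing the gauge down takes roughly 4 to 5 N for each mm of push-back, varying with friction; the gauge stays wedged when let go
- screw_jar: jar, 68 mm across, 85 mm high, to be left alone; origin under its centre
- sanding_block: cork sanding block, 60 by 90 by 35 mm high, to be left alone; origin under its centre
- flat_strip: plain flat steel strip 130 by 22 by 6 mm lying on the bench, not the taper gauge; to be left alone; origin under its centre
- offcut: wood offcut 110 by 70 by 40 mm, to be left alone; origin under its centre
- brass_disc: brass disc with a stem, 64 mm across, 75 mm high, to be left alone; origin under its centre
- mug: white mug, 80 mm across, 90 mm high, to be left alone; origin under its centre
- glue_bottle: bottle, 56 mm across, 140 mm high, to be left alone; origin under its centre
Mind the look-alikes: they are no part of the job. Of the things shaped like the gauge, the steel one is meant.

How it is judged:
By the outcome, as a careful person would: the job done as asked, in the order asked, and still so for the second after the job is handed in, with the robot touching nothing.
It also fails if it takes over 64 s, if anything falls off the work surface, if the arm or the gripper's body presses on something with over 40 N, if the wrist force passes 120 N, or if a joint passes its speed limit or range.

## Working session

There is one attempt and no reset: what is moved stays moved. The work goes in short steps, Python scripts to look and compute and a tool call to move; the robot and the scene stay as the last step left them, time stands still between calls to the robot, and variables do not carry over. Pictures are saved under pics/ and viewed, about 8 in all and at most 12, crops included, and the job is handed in when it is done.

Besides the shell and the picture viewer there is one more tool, called after "Emit:" as name(argument=value, ...) on one line, values as JSON. arm_command: Moves the arm, as the interface text tells. Its arguments: {"type":"object","properties":{"increments":{"type":"array"},"fingers":{"type":"number"},"squeeze":{"type":"number"}},"required":["increments"]}

```bash
mkdir -p pics; cat > h.py <<'E'
import numpy as np, cv2
from plant import r, viewer
def RT(p): return cv2.Rodrigues(np.array(p["rvec"],float))[0], np.array(p["tvec"],float).ravel()
def w2p(p,X):
    R,t=RT(p); c=np.atleast_2d(X)@R.T+t
    return np.c_[p["fx"]*c[:,0]/c[:,2]+p["cx"], p["fy"]*c[:,1]/c[:,2]+p["cy"]]
def cloud(p):
    R,t=RT(p); z=p["range_z"].astype(float); v,u=np.mgrid[:z.shape[0],:z.shape[1]]
    c=np.stack([(u-p["cx"])/p["fx"]*z,(v-p["cy"])/p["fy"]*z,z],-1)
    W=(c-t)@R; W[z==0]=np.nan; return W
def ray(p,uv,zw):
    R,t=RT(p); d=R.T@np.array([(uv[0]-p["cx"])/p["fx"],(uv[1]-p["cy"])/p["fy"],1]); o=-R.T@t
    return o+d*(zw-o[2])/d[2]
def save(p,n,crop=None,s=1):
    im=p["color"][...,::-1]
    if crop: im=im[crop[1]:crop[3],crop[0]:crop[2]]
    cv2.imwrite("pics/"+n,cv2.resize(im,None,fx=s,fy=s,interpolation=cv2.INTER_CUBIC))
E
python3 - <<'E'
from h import *
np.set_printoptions(precision=4,suppress=True)
ps=[viewer.camera(n) for n in("scene","side")]
cv2.imwrite("pics/a.png",np.vstack([cv2.resize(p["color"][...,::-1],(480,300)) for p in ps]))
for p,n in zip(ps,("scene","side")):
    save(p,n+".png"); W=cloud(p); R,t=RT(p); print(n,"cam",-R.T@t)
    for k in ["gauge","gauge_grip","holder","sander","gap_mouth","rest","flat_strip"]:
        b=[(np.round(x["rect"]).tolist(),round(x["score"],2)) for x in viewer.boxes_of(k,p)[:3]] if k!="gap_mouth" else []
        q=viewer.place_of(k,p)[:3] if k!="rest" else []
        print(k,b)
        for x in q:
            u,v=np.round(x["position"]).astype(int); print("   ",x["position"],round(x["score"],2),W[v,u] if 0<=v<400 and 0<=u<640 else None)
E
```

```text
scene cam [ 1.029  -0.4587  0.9461]
gauge [([213.0, 206.0, 256.0, 230.0], 0.71), ([370.0, 138.0, 384.0, 165.0], 0.61), ([376.0, 126.0, 392.0, 156.0], 0.59)]
    [377.7, 179.8] 0.72 [0.4625 0.2145 0.0402]
    [394.6, 154.5] 0.62 [ 0.3808  0.3845 -0.0023]
    [320.9, 162.8] 0.59 [ 0.2478  0.1473 -0.0024]
gauge_grip [([326.0, 142.0, 360.0, 165.0], 0.72), ([212.0, 207.0, 250.0, 235.0], 0.69), ([372.0, 124.0, 394.0, 152.0], 0.63)]
    [352.9, 143.3] 0.8 [0.2413 0.305  0.0001]
    [221.1, 212.4] 0.62 [ 0.2412 -0.2454  0.02  ]
    [376.1, 146.5] 0.61 [0.4122 0.2409 0.1372]
holder [([359.0, 152.0, 398.0, 188.0], 0.58)]
    [375.2, 176.8] 0.95 [0.4504 0.2119 0.0462]
sander [([313.0, 197.0, 448.0, 329.0], 0.9)]
    [361.8, 246.7] 0.68 [ 0.6509 -0.0341  0.104 ]
gap_mouth []
    [360.5, 226.4] 0.65 [0.6005 0.0041 0.111 ]
rest [([321.0, 199.0, 377.0, 236.0], 0.69)]
flat_strip [([295.0, 213.0, 328.0, 234.0], 0.5)]
    [312.0, 224.1] 0.48 [ 0.4458 -0.0453  0.002 ]
side cam [0.2118 0.9391 1.0818]
gauge [([354.0, 284.0, 375.0, 334.0], 0.93), ([300.0, 268.0, 311.0, 295.0], 0.78), ([304.0, 347.0, 361.0
[... 273 characters left out ...]
], 0.48)]
    [360.9, 324.1] 0.75 [0.2563 0.2797 0.0115]
    [351.1, 373.5] 0.75 [0.2516 0.4229 0.0236]
    [303.7, 275.9] 0.63 [0.412  0.2626 0.1337]
holder [([287.0, 275.0, 319.0, 318.0], 0.63), ([301.0, 265.0, 310.0, 293.0], 0.59)]
    [300.3, 303.1] 0.73 [0.4136 0.2932 0.0602]
sander [([190.0, 162.0, 306.0, 266.0], 0.85)]
    [269.3, 225.7] 0.94 [0.5884 0.0346 0.0223]
    [298.4, 301.6] 0.26 [0.419  0.2928 0.0619]
gap_mouth []
    [267.6, 198.0] 0.83 [0.5973 0.004  0.1082]
rest [([259.0, 189.0, 305.0, 231.0], 0.94)]
flat_strip [([179.0, 310.0, 206.0, 352.0], 0.73), ([306.0, 217.0, 346.0, 228.0], 0.71), ([185.0, 162.0, 307.0, 263.0], 0.6)]
    [322.4, 223.2] 0.57 [ 0.4421 -0.0348  0.0078]
```

View pics/scene.png

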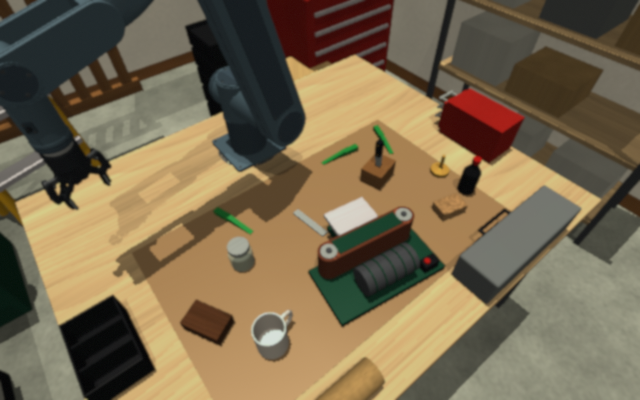

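View pics/side.png

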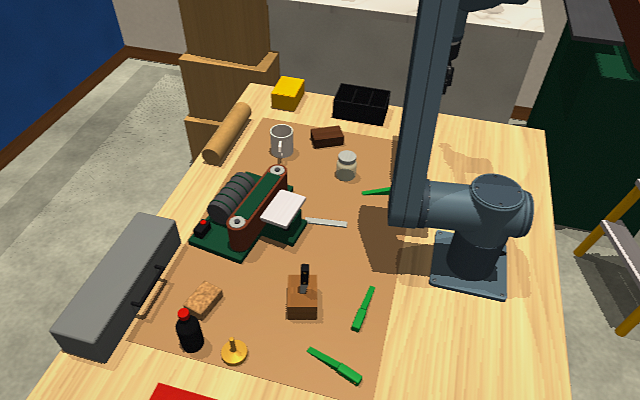

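Candidates for the gauge are three green tapers, at scene (341,155), (383,138) and (233,220), the flat steel strip at (310,222), and the black-handled steel gauge in the block at scene (379,155), side (304,278). I choose the one in the block. Next I'll check it in a crop and fit the geometry from depth.

```bash
python3 - <<'E'
from h import *
np.set_printoptions(precision=4,suppress=True)
ps=[viewer.camera(n) for n in("scene","side")]
a=cv2.resize(ps[0]["color"][110:250,300:460,::-1],(400,350),interpolation=cv2.INTER_CUBIC)
b=cv2.resize(ps[1]["color"][180:320,200:360,::-1],(400,350),interpolation=cv2.INTER_CUBIC)
cv2.imwrite("pics/c1.png",np.hstack([a,b]))
def rect(P,n):
    c,s,a=cv2.minAreaRect(P[:,:2].astype(np.float32)); print(n,len(P),"c",np.array(c),"s",np.array(s),"ang",round(a,1),"z",np.median(P[:,2]))
for p,n in zip(ps,("scene","side")):
    P=cloud(p).reshape(-1,3); P=P[~np.isnan(P[:,0])]; d=np.hypot(P[:,0]-.42,P[:,1]-.26)
    rect(P[(d<.09)&(abs(P[:,2]-.06)<.006)],n+" blocktop")
    H=P[(d<.09)&(P[:,2]>.1)]; 
    if len(H): rect(H,n+" handle"); print("  zmax",H[:,2].max()); 
    T=H[H[:,2]>.152]; 
    if len(T)>3: rect(T,n+" handletop")
    g=np.hypot(P[:,0]-.58,P[:,1])<.16
    rect(P[g&(abs(P[:,2]-.1)<.005)],n+" rest"); rect(P[g&(abs(P[:,2]-.115)<.005)],n+" belttop")
    print("max z near belt",np.percentile(P[g][:,2],[90,97,99.5]))
    # belt/rest top profile colors
    L=cv2.cvtColor(p["color"],cv2.COLOR_RGB2HSV); W=cloud(p)
    m=(L[...,1]<60)&(L[...,2]>150)&(abs(W[...,2]-.1)<.012)&(np.hypot(W[...,0]-.55,W[...,1])<.15)
    rect(W[m],n+" rest white")
E
```

```text
scene blocktop 423 c [0.4222 0.2537] s [0.0769 0.1036] ang 15.5 z 0.05772299159215461
scene handle 134 c [0.4166 0.2508] s [0.0224 0.0237] ang 19.5 z 0.13277821738220918
  zmax 0.15828217583395274
scene handletop 31 c [0.4157 0.2512] s [0.0201 0.0217] ang 9.4 z 0.15494392788151443
scene rest 1902 c [ 0.6204 -0.015 ] s [0.2484 0.2463] ang 14.0 z 0.09888304886216265
scene belttop 1977 c [0.6273 0.0018] s [0.2916 0.0626] ang 81.1 z 0.1145536281714379
max z near belt [0.1152 0.1168 0.1188]
scene rest white 1085 c [ 0.5627 -0.0005] s [0.2456 0.128 ] ang 89.0 z 0.09794446931587251
side blocktop 865 c [0.421  0.2559] s [0.076  0.1031] ang 16.1 z 0.06078965250617175
side handle 178 c [0.4141 0.2558] s [0.0198 0.0253] ang 16.4 z 0.14487158350163798
  zmax 0.16236889605679014
side handletop 71 c [0.4143 0.2546] s [0.0195 0.023 ] ang 16.6 z 0.15792219319532375
side rest 1444 c [0.6199 0.0073] s [0.2359 0.2649] ang 46.2 z 0.10076187119679664
side belttop 1258 c [ 0.659  -0.0011] s [0.2942 0.1286] ang 81.6 z 0.11691443334375766
max z near belt [0.1173 0.1199 0.1221]
side rest white 932 c [0.5539 0.0425] s [0.1876 0.0981] ang 74.3 z 0.10087265568804177
```

View pics/c1.png

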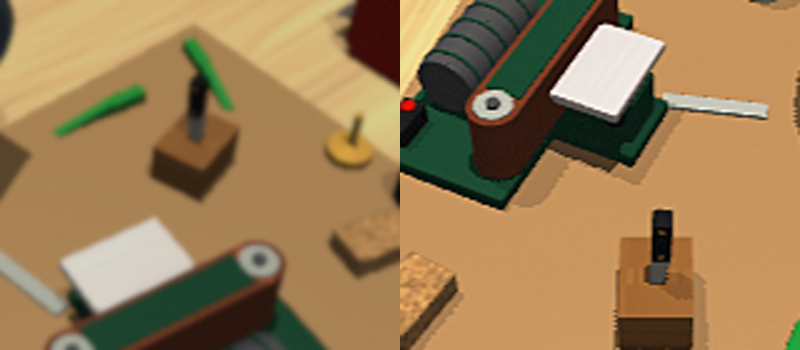

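The crop confirms it: the block holds a steel blade with a black handle. Now I'll read the tool axes and plan the approach.

```bash
python3 - <<'E'
from h import *
np.set_printoptions(precision=4,suppress=True)
s=r.state(); print(s["clock"],s["ee_pos"],s["wrist_force"],s["finger_gap"]); R=np.array(s["eef_rot"]); print(R)
y=R[:,1]; print("yaw of tool y",np.degrees(np.arctan2(y[1],y[0])))
print("to (0.42,.25,.33):",R.T@(np.array([.42,.25,.33])-s["ee_pos"])*10, "via .5,-.1",R.T@(np.array([.48,-.15,.33])-s["ee_pos"])*10)
E
```

```text
1.4 [ 0.1802 -0.5196  0.2313] [0.4279 0.6494 0.8445] 0.0849730208025032
[[ 0.      0.3276 -0.9448]
 [ 0.     -0.9448 -0.3276]
 [-1.     -0.     -0.    ]]
yaw of tool y -70.87680770442003
to (0.42,.25,.33): [-0.9868 -6.486  -4.7867] via .5,-.1 [-0.9868 -2.5102 -4.0432]
```

Emit:
arm_command(increments=[[-0.3,-0.8,-1,0],[-0.3,-0.8,-1,0],[-0.3,-0.8,-1,0],[-0.3,-0.8,-1,0]], fingers=1)

```text
clock: 1.73
ee_pos: [0.2511, -0.407, 0.263]
eef_rot: [[0.002, 0.33, -0.944], [0.0, -0.944, -0.33], [-1.0, 0.0, -0.002]]
wrist_force: [-0.4, 0.5, 0.1]
finger_gap: 0.0855
```

Emit:
arm_command(increments=[[-0.3,-0.8,-1,0],[-0.3,-0.8,-1,0],[-0.3,-0.8,-1,0],[-0.3,-0.8,-1,0]])

```text
clock: 2.07
ee_pos: [0.3193, -0.2989, 0.2932]
eef_rot: [[0.003, 0.331, -0.944], [-0.0, -0.944, -0.331], [-1.0, 0.001, -0.003]]
wrist_force: [-0.3, 0.2, -0.4]
finger_gap: 0.0853
```

Emit:
arm_command(increments=[[-0.3,-0.8,-1,0],[-0.3,-0.8,-1,0],[-0.3,-0.8,-1,0],[-0.3,-0.8,-1,0]])

```text
clock: 2.4
ee_pos: [0.3877, -0.1906, 0.3232]
eef_rot: [[0.004, 0.332, -0.943], [0.0, -0.943, -0.332], [-1.0, 0.001, -0.004]]
wrist_force: [-0.5, -1.1, 0.7]
finger_gap: 0.0855
```

Emit:
arm_command(increments=[[-0.1,-0.8,-1,0],[-0.1,-0.8,-1,0],[-0.1,-0.8,-1,0],[-0.1,-0.8,-1,0]])

```text
clock: 2.73
ee_pos: [0.4559, -0.0816, 0.3318]
eef_rot: [[0.003, 0.333, -0.943], [0.002, -0.943, -0.333], [-1.0, -0.001, -0.003]]
wrist_force: [-1.8, -0.3, -0.4]
finger_gap: 0.0857
```

Emit:
arm_command(increments=[[0,-0.82,-0.2,0],[0,-0.82,-0.2,0],[0,-0.82,-0.2,0],[0,-0.82,-0.2,0]])

```text
clock: 3.07
ee_pos: [0.4451, -0.001, 0.3314]
eef_rot: [[0.0, 0.332, -0.943], [-0.0, -0.943, -0.332], [-1.0, 0.0, -0.0]]
wrist_force: [-0.2, -0.1, 0.4]
finger_gap: 0.0854
```

Emit:
arm_command(increments=[[0,-0.82,-0.2,0],[0,-0.82,-0.2,0],[0,-0.82,-0.2,0],[0,-0.82,-0.2,0]])

```text
clock: 3.4
ee_pos: [0.4375, 0.0819, 0.3313]
eef_rot: [[0.0, 0.33, -0.944], [-0.001, -0.944, -0.33], [-1.0, 0.001, -0.0]]
wrist_force: [0.4, -0.2, 0.2]
finger_gap: 0.0852
```

Emit:
arm_command(increments=[[0,-0.82,-0.2,0.06],[0,-0.82,-0.2,0.06],[0,-0.82,-0.2,0.06],[0,-0.82,-0.2,0.06]])

```text
clock: 3.73
ee_pos: [0.4299, 0.1655, 0.3311]
eef_rot: [[0.0, 0.285, -0.959], [-0.001, -0.959, -0.285], [-1.0, 0.001, 0.0]]
wrist_force: [0.1, -0.3, -0.5]
finger_gap: 0.0853
```

```bash
python3 - <<'E'
from h import *
np.set_printoptions(precision=4,suppress=True)
p=viewer.camera("wrist"); save(p,"w1.png"); R,t=RT(p); print("cam",-R.T@t,"fwd",R[2])
W=cloud(p)
for k in ["gauge","gauge_grip","holder"]:
    for x in viewer.place_of(k,p)[:2]:
        print(k,x["position"],round(x["score"],2),ray(p,x["position"],{"gauge":.008,"gauge_grip":.133,"holder":0}[k]))
print("expect grip",w2p(p,[[.415,.253,.133]]))
s=r.state();print(s["ee_pos"],s["joint_positions"])
E
```

```text
cam [0.4931 0.1847 0.4727] fwd [-0.2475 -0.0746 -0.966 ]
gauge [499.5, 262.2] 0.98 [ 0.3562 -0.1918  0.008 ]
gauge [295.5, 259.5] 0.96 [0.258  0.1578 0.008 ]
gauge_grip [229.2, 240.9] 0.8 [0.3223 0.2528 0.133 ]
gauge_grip [146.4, 221.5] 0.76 [0.3185 0.3574 0.133 ]
holder [266.0, 152.9] 0.65 [0.4242 0.254  0.    ]
expect grip [[245.169  171.6341]]
[0.4301 0.1638 0.3312] [ 6.9552  2.4074 88.945  -0.0428 88.6547 80.6836]
```

View pics/w1.png

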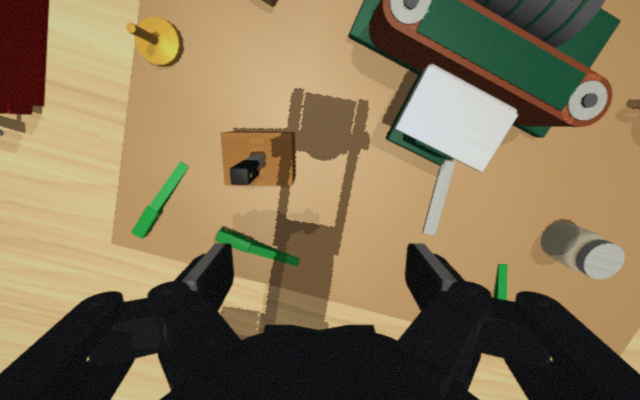

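The wrist view shows the block at (258,158), the black handle at (243,173) and the steel blade at (257,160). The rest and belt are also in view, near (455,115). I'll measure both sites from this depth image.

```bash
python3 - <<'E'
from h import *
np.set_printoptions(precision=4,suppress=True)
p=viewer.camera("wrist"); W=cloud(p); hsv=cv2.cvtColor(p["color"],cv2.COLOR_RGB2HSV)
def rect(P,n):
    c,s,a=cv2.minAreaRect(P[:,:2].astype(np.float32)); print(n,len(P),"c",np.array(c),"s",np.array(s),"ang",round(a,1),"z",np.median(P[:,2]))
f=np.isfinite(W[...,0]); d=np.hypot(W[...,0]-.42,W[...,1]-.254)
rect(W[f&(d<.08)&(abs(W[...,2]-.06)<.004)],"block")
for lo,hi in((.07,.09),(.09,.11),(.11,.13),(.13,.15),(.153,.165)):
    m=f&(d<.05)&(W[...,2]>lo)&(W[...,2]<hi)
    if m.sum()>3: rect(W[m],"slice%.3f"%lo)
white=(hsv[...,1]<50)&(hsv[...,2]>120)&(abs(W[...,2]-.1)<.01)&(np.hypot(W[...,0]-.55,W[...,1])<.12)
rect(W[white],"rest")
bt=f&(abs(W[...,2]-.116)<.006)&(np.hypot(W[...,0]-.6,W[...,1])<.2)&(W[...,0]>.56)
rect(W[bt],"belttop")
print("rest z pct",np.percentile(W[white][:,2],[5,50,95]),"belt z",np.percentile(W[bt][:,2],[5,50,95]))
# profile along sander x through the rest middle
a=np.radians(-8.5); ex=np.array([np.cos(a),np.sin(a)]); ey=np.array([-ex[1],ex[0]])
Q=W[f]; u=(Q[:,:2]-[.6,0])@ex; v=(Q[:,:2]-[.6,0])@ey
m=(abs(v)<.045)&(u>-.03)&(u<.05)&(Q[:,2]>0)
for b in np.arange(-.03,.05,.004):
    k=m&(u>=b)&(u<b+.004)
    if k.sum(): print("%.3f"%b,k.sum(),np.percentile(Q[k][:,2],[5,50,95]))
# belt edge vs v
for b in np.arange(-.06,.06,.02):
    k=(v>=b)&(v<b+.02)&(abs(Q[:,2]-.116)<.005)&(u>-.03); 
    k2=(v>=b)&(v<b+.02)&(abs(Q[:,2]-.1)<.004)&(u<.02)&(u>-.06)
    print("v%.2f"%b,"belt u min",np.percentile(u[k],2),"rest u max",np.percentile(u[k2],98))
for x in viewer.place_of("gap_mouth",p)[:1]: print(x["score"],x["position"],ray(p,x["position"],.1))
E
```

```text
block 2953 c [0.42   0.2551] s [0.0749 0.1004] ang 16.2 z 0.05897517194262231
slice0.070 52 c [0.4221 0.2512] s [0.0231 0.0115] ang 59.4 z 0.077617309394557
slice0.090 56 c [0.4211 0.2492] s [0.0257 0.0115] ang 58.5 z 0.10223627426548516
slice0.110 105 c [0.4208 0.2501] s [0.0272 0.0137] ang 62.9 z 0.11955104265655313
slice0.130 112 c [0.4199 0.2497] s [0.0269 0.0133] ang 60.7 z 0.14003725705786962
slice0.153 341 c [0.4141 0.2533] s [0.0195 0.0214] ang 14.8 z 0.15629141465918234
rest 7373 c [0.5481 0.0189] s [0.131  0.0863] ang 81.2 z 0.09906485195984893
belttop 13263 c [0.6267 0.0054] s [0.2979 0.0617] ang 81.1 z 0.11581892356768367
rest z pct [0.0975 0.0991 0.1004] belt z [0.1133 0.1158 0.1176]
-0.030 242 [0.0979 0.0991 0.1004]
-0.026 246 [0.0978 0.0991 0.1004]
-0.022 250 [0.0977 0.0992 0.1005]
-0.018 236 [0.0976 0.0989 0.1001]
-0.014 96 [0.0955 0.0974 0.0988]
-0.006 1056 [0.076  0.0997 0.1146]
-0.002 285 [0.1128 0.1141 0.1155]
0.002 347 [0.1134 0.1159 0.1173]
0.006 299 [0.1151 0.1162 0.1177]
0.010 287 [0.1148 0.1162 0.1175]
0.014 300 [0.1148 0.1161 0.1176]
0.018 302 [0.1148 0.1161 0.1174]
0.022 311 [0.1149 0.1162 0.1175]
0.026 299 [0.1149 0.1162 0.1175]
0.030 315 [0.1147 0.1162 0.1175]
0.034 317 [0.1148 0.1162 0.1176]
0.038 304 [0.115  0.1162 0.1177]
0.042 320 [0.1147 0.1162 0.1175]
0.046 244 [0.1138 0.1157 0.1173]
v-0.06 belt u min -0.004415141233597808 rest u max -0.004660936420816869
v-0.04 belt u min -0.004323724343506488 rest u max -0.0044789236361359765
v-0.02 belt u min -0.0041881623963321785 rest u max -0.004471017338794943
v0.00 belt u min -0.004244293263508356 rest u max -0.004372928845896448
v0.02 belt u min -0.004082703357227837 rest u max -0.004257378875663041
v0.04 belt u min -0.003877082415863804 rest u max -0.004137752733915507
0.72 [477.8, 79.8] [0.5964 0.0123 0.1   ]
```

Emit:
arm_command(increments=[[0.3,-0.903,-0.111,0.013],[0.7,-0.903,-0.111,0.013],[0.7,-0.903,-0.111,0.013],[0.7,-0.903,-0.111,0.013],[0.7,-0.903,-0.111,0.013]], squeeze=35)

```text
clock: 4.45
ee_pos: [0.4137, 0.2552, 0.2599]
eef_rot: [[-0.003, 0.274, -0.962], [-0.002, -0.962, -0.274], [-1.0, 0.001, 0.004]]
wrist_force: [-0.6, 0.2, 1.3]
finger_gap: 0.0855
```

```bash
python3 - <<'E'
from h import *
np.set_printoptions(precision=4,suppress=True)
p=viewer.camera("wrist"); W=cloud(p); f=np.isfinite(W[...,0]); save(p,"w2.png")
d=np.hypot(W[...,0]-.415,W[...,1]-.2535)
T=W[f&(d<.025)&(abs(W[...,2]-.158)<.005)]; c,s,a=cv2.minAreaRect(T[:,:2].astype(np.float32)); print("top",c,s,a,len(T),np.median(T[:,2]))
# back plane
ex=np.array([np.cos(np.radians(16)),np.sin(np.radians(16))]); ey=np.array([-ex[1],ex[0]])
u=(W[...,:2]-[.415,.2535])@ex; v=(W[...,:2]-[.415,.2535])@ey
for lo in np.arange(.065,.15,.01):
    m=f&(d<.03)&(W[...,2]>lo)&(W[...,2]<lo+.01)&(u>0); 
    if m.sum()>5: print("%.3f"%lo,m.sum(),"u",np.median(u[m]),"v",np.percentile(v[m],[5,50,95]))
s=r.state();R=np.array(s["eef_rot"]);print(s["ee_pos"]); print("d tool (.415,.2535,.114)",R.T@(np.array([.415,.2535,.114])-s["ee_pos"])*10, np.degrees(np.arctan2(R[1,1],R[0,1])))
E
```

```text
top (0.4136677384376526, 0.25358086824417114) (0.019671663641929626, 0.02161617949604988) 15.967994689941406 530 0.15629843843084418
0.065 20 u 0.011065682559154764 v [-0.0071 -0.0008  0.0069]
0.075 23 u 0.010847359946675354 v [-0.0056  0.001   0.0078]
0.085 26 u 0.010511147447274844 v [-0.0063  0.0005  0.0066]
0.095 36 u 0.01016306729663569 v [-0.0087  0.      0.0088]
0.105 44 u 0.009806530911591428 v [-0.0089  0.0006  0.0102]
0.115 51 u 0.009530093973299111 v [-0.0083  0.0002  0.0097]
0.125 53 u 0.009212375236160444 v [-0.0092  0.0012  0.01  ]
0.135 59 u 0.00883999018392101 v [-0.0088  0.0003  0.0096]
0.145 87 u 0.008411963751907342 v [-0.0102  0.0005  0.0111]
[0.4148 0.2549 0.2613]
d tool (.415,.2535,.114) [1.4729 0.0134 0.0011] -74.15310770660258
```

Lean is about 1.9° (top toward the front), and the back faces +x. Descend and grip.

Emit:
arm_command(increments=[[0.35,0.01,0.01,0],[0.7,0.01,0.01,0],[0.95,0.01,0.01,0],[0.95,0.01,0.01,0]])

```text
clock: 4.83
ee_pos: [0.4121, 0.2521, 0.1631]
eef_rot: [[-0.006, 0.271, -0.963], [-0.003, -0.963, -0.271], [-1.0, 0.001, 0.007]]
wrist_force: [-0.9, -0.3, -0.3]
finger_gap: 0.0856
```

Emit:
arm_command(increments=[[0.25,0,0,0],[0.52,0,0,0],[0.52,0,0,0],[0.52,0,0,0]])

```text
clock: 5.17
ee_pos: [0.4147, 0.2538, 0.1157]
eef_rot: [[0.0, 0.272, -0.962], [-0.0, -0.962, -0.272], [-1.0, 0.0, -0.0]]
wrist_force: [-0.2, -0.4, 0.8]
finger_gap: 0.0861
```

Emit:
arm_command(increments=[[0,0,0,0],[0,0,0,0],[0,0,0,0],[0,0,0,0],[0,0,0,0]], fingers=-1, squeeze=35)

```text
clock: 5.58
ee_pos: [0.4142, 0.2545, 0.1152]
eef_rot: [[0.001, 0.273, -0.962], [0.0, -0.962, -0.273], [-1.0, -0.0, -0.002]]
wrist_force: [-0.8, -0.3, 0.7]
finger_gap: 0.0255
```

Emit:
arm_command(increments=[[0,0,0,0],[0,0,0,0],[0,0,0,0],[0,0,0,0],[0,0,0,0]])

```text
clock: 6.0
ee_pos: [0.4142, 0.2547, 0.1149]
eef_rot: [[0.001, 0.273, -0.962], [0.001, -0.962, -0.273], [-1.0, -0.0, -0.001]]
wrist_force: [-1.0, 0.5, 5.1]
finger_gap: 0.022
```

Emit:
arm_command(increments=[[-0.08,0,0,0],[-0.16,0,0,0],[-0.28,0,0,0],[-0.4,0,0,0],[-0.5,0,0,0]])

```text
clock: 6.42
ee_pos: [0.4137, 0.2542, 0.1654]
eef_rot: [[-0.0, 0.273, -0.962], [-0.0, -0.962, -0.273], [-1.0, 0.0, 0.0]]
wrist_force: [1.1, 0.4, -1.8]
finger_gap: 0.0218
```

Emit:
arm_command(increments=[[-0.25,0,0,0],[-0.5,0,0,0],[-0.75,0,0,0],[-0.95,0,0,0],[-0.95,0,0,0]])

```text
clock: 6.83
ee_pos: [0.4158, 0.255, 0.2641]
eef_rot: [[0.008, 0.273, -0.962], [0.002, -0.962, -0.273], [-1.0, -0.0, -0.008]]
wrist_force: [0.3, -0.6, -0.3]
finger_gap: 0.0218
```

```bash
python3 - <<'E'
from h import *
np.set_printoptions(precision=4,suppress=True)
s=r.state();R=np.array(s["eef_rot"]);print(s["clock"],s["ee_pos"],s["wrist_force"],s["finger_gap"]);print(R)
ps=viewer.camera("side"); save(ps,"s2.png",(200,120,420,320),3)
p=viewer.camera("wrist"); save(p,"w3.png",(160,100,480,340),2)
# back plane in tool frame
W=cloud(p); f=np.isfinite(W[...,0]); L=(W-s["ee_pos"])@R
m=f&(np.linalg.norm(L-[-.02,0,0],axis=-1)<.14)&(abs(L[...,1])<.012)
for lo in np.arange(-.04,.12,.01):
    k=m&(L[...,0]>lo)&(L[...,0]<lo+.01)&(abs(L[...,2])<.025)
    if k.sum()>5: print("%.2f"%lo,k.sum(),"z",np.percentile(L[k][:,2],[5,50,95]),"y",np.percentile(L[k][:,1],[5,50,95]))
E
```

```text
6.8333 [0.4158 0.255  0.2641] [ 0.3359 -0.6289 -0.3489] 0.02177718925590288
[[ 0.0077  0.2731 -0.962 ]
 [ 0.0024 -0.962  -0.2731]
 [-1.     -0.0003 -0.008 ]]
-0.04 2965 z [-0.0087 -0.0018  0.0093] y [-0.0107  0.0002  0.0107]
-0.03 617 z [-0.0108 -0.0086 -0.0075] y [-0.0108  0.0002  0.0108]
-0.02 509 z [-0.0107 -0.0088 -0.0075] y [-0.0108 -0.0002  0.0108]
-0.01 384 z [-0.0106 -0.009  -0.0081] y [-0.0108  0.0003  0.0108]
0.00 294 z [-0.0097 -0.0093 -0.0081] y [-0.0097  0.      0.0098]
0.01 203 z [-0.0099 -0.0095 -0.0086] y [-0.0093  0.0003  0.0095]
0.02 178 z [-0.0102 -0.0098 -0.009 ] y [-0.0068  0.0001  0.0072]
0.03 129 z [-0.0105 -0.0101 -0.0098] y [-0.007   0.0004  0.0075]
0.04 116 z [-0.0107 -0.0104 -0.0101] y [-0.007   0.0001  0.0073]
0.05 92 z [-0.0109 -0.0106 -0.0103] y [-0.0066  0.0005  0.0075]
0.06 85 z [-0.0111 -0.0109 -0.0106] y [-0.0068  0.0005  0.0073]
0.07 69 z [-0.0114 -0.0112 -0.0108] y [-0.0064  0.0006  0.0075]
0.08 73 z [-0.0116 -0.0114 -0.011 ] y [-0.0069 -0.0002  0.0074]
0.09 51 z [-0.0119 -0.0117 -0.0114] y [-0.0068  0.0007  0.0078]
0.10 45 z [-0.0121 -0.0119 -0.0115] y [-0.0063  0.0007  0.0074]
```

View pics/w3.png

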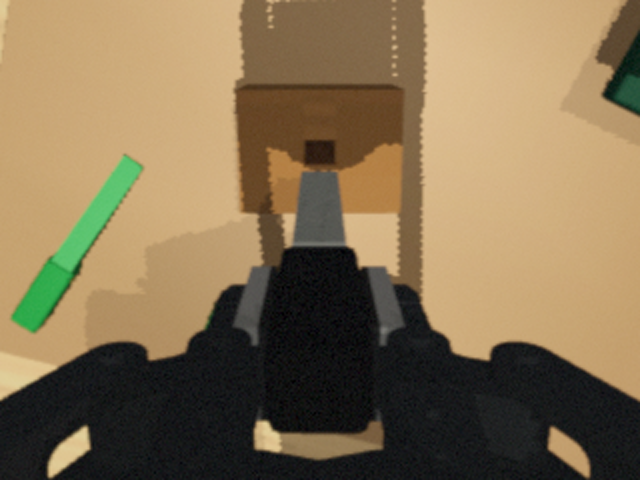

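The gauge is held clear of its empty slot, with the steel blade at (320,205) in the crop. I'll carry it to a standoff before the belt, raised about 10 mm.

Emit:
arm_command(increments=[[-0.03,0.15,-0.05,0],[-0.06,0.35,-0.11,0],[-0.1,0.58,-0.19,0],[-0.1,0.8,-0.26,0],[-0.1,0.92,-0.3,0]])

```text
clock: 7.35
ee_pos: [0.4681, 0.1721, 0.2676]
eef_rot: [[-0.003, 0.272, -0.962], [-0.001, -0.962, -0.272], [-1.0, 0.001, 0.003]]
wrist_force: [0.6, 0.3, -2.3]
finger_gap: 0.0212
```

Emit:
arm_command(increments=[[0,0.2,-0.06,0],[0,0.4,-0.13,0],[0,0.6,-0.19,0],[0,0.8,-0.26,0],[0,0.92,-0.3,0]])

```text
clock: 7.77
ee_pos: [0.5219, 0.0923, 0.2677]
eef_rot: [[-0.003, 0.272, -0.962], [-0.0, -0.962, -0.272], [-1.0, -0.0, 0.003]]
wrist_force: [0.3, -0.2, -0.8]
finger_gap: 0.0221
```

Emit:
arm_command(increments=[[0,0.2,-0.06,0.11],[0,0.4,-0.13,0.22],[0,0.6,-0.19,0.33],[0,0.8,-0.26,0.44],[0,0.9,-0.29,0.55]])

```text
clock: 8.18
ee_pos: [0.5748, 0.0135, 0.2679]
eef_rot: [[-0.002, -0.16, -0.987], [0.0, -0.987, 0.16], [-1.0, 0.0, 0.002]]
wrist_force: [-0.6, -0.7, -1.4]
finger_gap: 0.0216
```

Emit:
arm_command(increments=[[0,0,0,0],[0,0,0,0],[0,0,0,0],[0,0,0,0]])

```text
clock: 8.52
ee_pos: [0.5735, 0.0162, 0.2691]
eef_rot: [[-0.001, -0.152, -0.988], [0.001, -0.988, 0.152], [-1.0, -0.0, 0.001]]
wrist_force: [0.6, 0.4, -0.9]
finger_gap: 0.0215
```

```bash
cat > m.py <<'E'
from h import *
np.set_printoptions(precision=4,suppress=True)
s=r.state();R=np.array(s["eef_rot"]);print(s["clock"],s["ee_pos"],s["wrist_force"]);print(R)
p=viewer.camera("wrist"); W=cloud(p); f=np.isfinite(W[...,0])
ex=-R[:,2].copy(); ex[2]=0; ex/=np.linalg.norm(ex); ey=np.array([-ex[1],ex[0],0])
D=W-s["ee_pos"]; u=D@ex; v=D@ey; z=W[...,2]
for lo in np.arange(.12,.29,.02):
    k=f&(z>lo)&(z<lo+.02)&(abs(u)<.02)&(abs(v)<.007)
    if k.sum()>5: print("back z%.2f"%lo,k.sum(),"u",np.median(u[k]))
for b in np.arange(-.06,.06,.02):
    k=f&(v>=b)&(v<b+.02)&(abs(z-.1155)<.004)&(u>0)&(u<.08)
    k3=f&(v>=b)&(v<b+.02)&(z>.03)&(z<.108)&(u>.012)&(u<.08)
    k2=f&(v>=b)&(v<b+.02)&(abs(z-.1)<.004)&(u>-.06)&(u<.1)
    print("v%.2f"%b,"belt top u",np.percentile(u[k],1) if k.any() else 0,"face",k3.sum(),np.median(u[k3]) if k3.any() else 0,"rest u max",np.percentile(u[k2],99) if k2.any() else 0)
hsv=cv2.cvtColor(p["color"],cv2.COLOR_RGB2HSV)
m=f&(abs(z-.1)<.008)&(u>-.12)&(u<.02)&(abs(v)<.09)&(hsv[...,1]<60)&(hsv[...,2]>110)
print("rest v range",np.percentile(v[m],[1,99]),"n",m.sum())
save(p,"w4.png",(100,0,500,300),2)
E
python3 m.py
```

```text
8.5167 [0.5735 0.0162 0.2691] [ 0.585   0.4457 -0.8853]
[[-0.0008 -0.1522 -0.9884]
 [ 0.0006 -0.9884  0.1522]
 [-1.     -0.0005  0.0009]]
back z0.16 82 u 0.012765019961892273
back z0.18 119 u 0.012218107682108122
back z0.20 147 u 0.011686463218356827
back z0.22 208 u 0.011172488163149403
back z0.24 286 u 0.01056948700452318
back z0.26 402 u 0.010010501486605452
back z0.28 624 u 0.009505289394944003
v-0.06 belt top u 0.024325354793679393 face 111 0.015177150469800046 rest u max 0.01582932831389691
v-0.04 belt top u 0.024283906720788718 face 109 0.014612894770861647 rest u max 0.015430646562151401
v-0.02 belt top u 0.024293632623397877 face 108 0.014874267238399429 rest u max 0.016309598787547234
v0.00 belt top u 0.024274325561929364 face 108 0.0148262156126947 rest u max 0.016279546155913104
v0.02 belt top u 0.024326297765738716 face 108 0.014797781864955482 rest u max 0.016243820270347174
v0.04 belt top u 0.02428170755530407 face 108 0.01445301836635247 rest u max 0.015347204973728412
rest v range [-0.0651  0.0628] n 6516
```

View pics/w4.png

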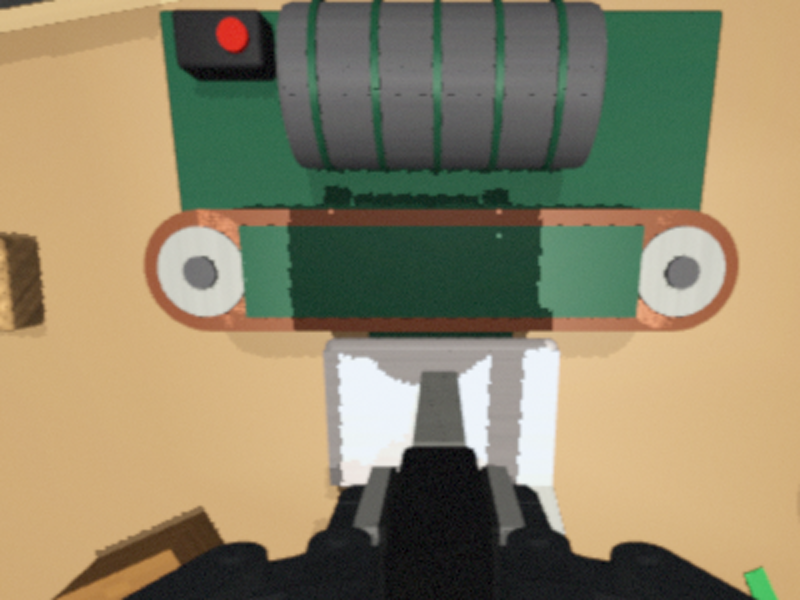

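Aligned: the rest spans v from -65 to +63 mm, the belt is parallel, and the gap is about 8 mm. The foot is 11 mm short of the belt. I'll move 8 mm forward, then lower the foot to just above the rest top.

Emit:
arm_command(increments=[[0,0,-0.04,0],[0,0,-0.08,0],[0.1,0,-0.08,0],[0.2,0,-0.08,0],[0.3,0,-0.08,0]])

```text
clock: 8.98
ee_pos: [0.5818, 0.0139, 0.2378]
eef_rot: [[-0.001, -0.155, -0.988], [0.0, -0.988, 0.155], [-1.0, -0.0, 0.001]]
wrist_force: [-0.0, 0.5, -0.5]
finger_gap: 0.0216
```

Emit:
arm_command(increments=[[0.08,0,0,0],[0.16,0,0,0],[0.22,0,0,0],[0.22,0,0,0],[0.22,0,0,0]])

```text
clock: 9.4
ee_pos: [0.5819, 0.0138, 0.2169]
eef_rot: [[-0.001, -0.155, -0.988], [0.0, -0.988, 0.155], [-1.0, -0.0, 0.001]]
wrist_force: [-0.3, -0.3, -0.5]
finger_gap: 0.0216
```

```bash
sed -i 's/np.arange(.12,.29,.02)/np.arange(.12,.25,.02)/; s/w4.png/w5.png/' m.py; python3 m.py
```

```text
9.4 [0.5819 0.0138 0.2169] [-0.3402 -0.2984 -0.5238]
[[-0.0009 -0.1549 -0.9879]
 [ 0.0001 -0.9879  0.1549]
 [-1.     -0.      0.0009]]
back z0.12 105 u 0.012443308290683125
back z0.14 131 u 0.011962450304323123
back z0.16 186 u 0.01139218085843975
back z0.18 265 u 0.010819389906370814
back z0.20 334 u 0.010258019366669528
back z0.22 523 u 0.009717876312658035
back z0.24 2178 u 0.004624946173539639
v-0.06 belt top u 0.016173466755674236 face 0 0 rest u max 0.007618317813210042
v-0.04 belt top u 0.016121852316075675 face 0 0 rest u max 0.00758046164694182
v-0.02 belt top u 0.013015529386687402 face 0 0 rest u max 0.00774468782377036
v0.00 belt top u 0.013055112343019232 face 0 0 rest u max 0.007689323656999466
v0.02 belt top u 0.015199446041317509 face 0 0 rest u max 0.007025080068313136
v0.04 belt top u 0.015175562002807638 face 0 0 rest u max 0.006865226585244343
rest v range [-0.0643  0.0641] n 6327
```

Emit:
arm_command(increments=[[0.02,0,-0.005,0],[0.04,0,-0.01,0],[0.05,0,-0.015,0],[0.05,0,-0.02,0],[0.05,0,-0.02,0]])

```text
clock: 9.87
ee_pos: [0.5841, 0.0135, 0.2123]
eef_rot: [[-0.0, -0.155, -0.988], [0.0, -0.988, 0.155], [-1.0, 0.0, 0.0]]
wrist_force: [-0.7, -0.2, -1.2]
finger_gap: 0.0217
```

Emit:
arm_command(increments=[[0,0,-0.003,0],[0,0,-0.006,0],[0,0,-0.009,0],[0,0,-0.009,0]])

```text
clock: 10.2
ee_pos: [0.5845, 0.0134, 0.2123]
eef_rot: [[-0.001, -0.155, -0.988], [0.0, -0.988, 0.155], [-1.0, 0.0, 0.001]]
wrist_force: [-2.9, 0.6, 0.3]
finger_gap: 0.0215
```

Emit:
arm_command(increments=[[0,0,-0.003,0],[0,0,-0.006,0],[0,0,-0.009,0],[0,0,-0.009,0]])

```text
clock: 10.53
ee_pos: [0.5856, 0.0132, 0.2122]
eef_rot: [[-0.001, -0.155, -0.988], [0.0, -0.988, 0.155], [-1.0, 0.0, 0.001]]
wrist_force: [-3.4, 0.7, 0.5]
finger_gap: 0.0215
```

Contact is at −3 N on the belt, with the foot about 5 mm above the rest top. Now lower slowly, easing the handle forward to lay the back flat.

Emit:
arm_command(increments=[[0.012,0,-0.002,0],[0.024,0,-0.004,0],[0.036,0,-0.006,0],[0.048,0,-0.008,0],[0.06,0,-0.008,0]])

```text
clock: 10.95
ee_pos: [0.5866, 0.0131, 0.2061]
eef_rot: [[-0.0, -0.155, -0.988], [0.0, -0.988, 0.155], [-1.0, -0.0, 0.0]]
wrist_force: [-4.2, 0.3, 0.7]
finger_gap: 0.0214
```

Emit:
arm_command(increments=[[0.012,0,0,0],[0.024,0,0,0],[0.036,0,0,0],[0.048,0,0,0],[0.06,0,0,0]])

```text
clock: 11.37
ee_pos: [0.5866, 0.0131, 0.2002]
eef_rot: [[-0.0, -0.155, -0.988], [0.0, -0.988, 0.155], [-1.0, 0.0, 0.0]]
wrist_force: [-3.6, 0.3, 0.6]
finger_gap: 0.0219
```

```bash
sed -i 's/w5.png/w6.png/' m.py; python3 m.py; python3 -c "
from h import *
save(viewer.camera('side'),'s3.png',(220,150,360,255),5)"
```

```text
11.3667 [0.5866 0.0131 0.2002] [-3.6128  0.3266  0.5545]
[[-0.0001 -0.1548 -0.9879]
 [ 0.     -0.9879  0.1548]
 [-1.      0.      0.0001]]
back z0.12 130 u 0.010163746498976927
back z0.14 167 u 0.01001068418217381
back z0.16 223 u 0.00983313178298632
back z0.18 325 u 0.009640578110990134
back z0.20 458 u 0.009483577060184371
back z0.22 774 u 0.009301939700021512
back z0.24 1512 u 0.0003930889858739721
v-0.06 belt top u 0.011242510579872305 face 0 0 rest u max 0.0025265945318380025
v-0.04 belt top u 0.011391807912840632 face 0 0 rest u max 0.0031870767601917646
v-0.02 belt top u 0.010674112960664462 face 0 0 rest u max 0.0032720603055572273
v0.00 belt top u 0.010624922204915151 face 0 0 rest u max 0.002487744151069173
v0.02 belt top u 0.011050575317545396 face 0 0 rest u max 0.00258288863354281
v0.04 belt top u 0.010457778279877908 face 0 0 rest u max 0.0024242579458161433
rest v range [-0.0643  0.0641] n 5986
```

View pics/s3.png

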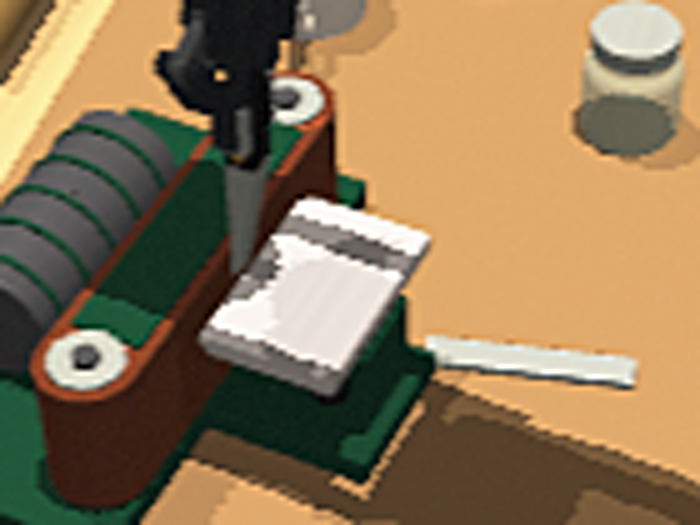

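The side view shows the blade standing in the gap at about (245,265), with lean down to 0.5°. I'll save baseline images of the rest and keep lowering.

```bash
python3 -c "
from h import *
for n in ('side','scene','wrist'):
    p=viewer.camera(n); np.save('base_%s.npy'%n,p['color']); np.save('basez_%s.npy'%n,cloud(p))"
```

Emit:
arm_command(increments=[[0.012,0,-0.002,0],[0.024,0,-0.004,0],[0.036,0,-0.004,0],[0.048,0,-0.004,0],[0.06,0,-0.004,0]])

```text
clock: 12.03
ee_pos: [0.5872, 0.013, 0.1943]
eef_rot: [[0.0, -0.155, -0.988], [-0.0, -0.988, 0.155], [-1.0, 0.0, -0.0]]
wrist_force: [-3.1, 0.2, 1.1]
finger_gap: 0.022
```

Emit:
arm_command(increments=[[0.01,0,0,0],[0.02,0,0,0],[0.03,0,0,0],[0.04,0,0,0],[0.05,0,0,0]])

```text
clock: 12.45
ee_pos: [0.5872, 0.013, 0.1892]
eef_rot: [[0.0, -0.155, -0.988], [-0.0, -0.988, 0.155], [-1.0, -0.0, -0.0]]
wrist_force: [-2.9, 0.7, -1.1]
finger_gap: 0.0216
```

Emit:
arm_command(increments=[[0.01,0,0,0],[0.02,0,0,0],[0.03,0,0,0],[0.04,0,0,0],[0.04,0,0,0]])

```text
clock: 12.87
ee_pos: [0.5871, 0.013, 0.185]
eef_rot: [[-0.0, -0.155, -0.988], [0.0, -0.988, 0.155], [-1.0, -0.0, 0.0]]
wrist_force: [-1.5, 0.7, -1.8]
finger_gap: 0.0219
```

Emit:
arm_command(increments=[[0.008,0,0,0],[0.016,0,0,0],[0.024,0,0,0],[0.032,0,0,0],[0.04,0,0,0]])

```text
clock: 13.28
ee_pos: [0.5871, 0.013, 0.1813]
eef_rot: [[0.0, -0.155, -0.988], [0.0, -0.988, 0.155], [-1.0, -0.0, -0.0]]
wrist_force: [-2.2, 0.1, -1.2]
finger_gap: 0.0215
```

Emit:
arm_command(increments=[[0.008,0,0,0],[0.016,0,0,0],[0.024,0,0,0],[0.032,0,0,0],[0.032,0,0,0]])

```text
clock: 13.7
ee_pos: [0.5872, 0.013, 0.1781]
eef_rot: [[0.0, -0.155, -0.988], [-0.0, -0.988, 0.155], [-1.0, -0.0, -0.0]]
wrist_force: [-1.9, -0.2, 0.9]
finger_gap: 0.0216
```

Emit:
arm_command(increments=[[0.008,0,0,0],[0.016,0,0,0],[0.024,0,0,0],[0.03,0,0,0],[0.03,0,0,0]])

```text
clock: 14.12
ee_pos: [0.5872, 0.013, 0.1752]
eef_rot: [[0.0, -0.155, -0.988], [-0.0, -0.988, 0.155], [-1.0, -0.0, -0.0]]
wrist_force: [-2.0, 0.1, 3.1]
finger_gap: 0.0219
```

Emit:
arm_command(increments=[[0.006,0,0,0],[0.012,0,0,0],[0.018,0,0,0],[0.024,0,0,0],[0.024,0,0,0]])

```text
clock: 14.53
ee_pos: [0.5872, 0.013, 0.1729]
eef_rot: [[0.0, -0.155, -0.988], [-0.0, -0.988, 0.155], [-1.0, 0.0, -0.0]]
wrist_force: [-3.2, 1.1, 3.6]
finger_gap: 0.0216
```

```bash
cat > push.py <<'E'
from h import *
np.set_printoptions(precision=4,suppress=True)
s=r.state(); print(s["clock"],s["ee_pos"],s["wrist_force"],"foot z",s["ee_pos"][2]-.107)
ex=np.array([.988,-.155]); ey=np.array([.155,.988]); O=np.array([.5975,.0113])
# rest displacement from image: shift of the rest's outer/inner edges along sander x, sub-pixel, vs baseline
for n in ("side","scene"):
    p=viewer.camera(n); A=np.load("base_%s.npy"%n)
    for v0 in ((-.055,-.025),(.025,.055)):
      out=[]
      us=np.arange(-.125,.012,.0005); vs=np.arange(v0[0],v0[1],.003)
      X=np.array([[*(O+a*ex+b*ey),.1] for b in vs for a in us]); q=w2p(p,X).astype(np.float32).reshape(len(vs),len(us),2)
      f=[cv2.remap(cv2.cvtColor(I,cv2.COLOR_RGB2GRAY).astype(np.float32),q[...,0],q[...,1],cv2.INTER_CUBIC).mean(0) for I in (A,p["color"])]
      for lo,hi in ((-.12,-.08),(-.03,.008)):
        k=(us>=lo)&(us<=hi); e=[]
        best=min(np.arange(-.004,.008,.0002),key=lambda d:np.mean((np.interp(us[k]-d,us,f[1])-f[0][k])**2)); out.append(best)
      print(n,v0,"push back mm outer, inner edge:",np.round(np.array(out)*1e3,1))
E
python3 push.py
```

```text
14.5333 [0.5872 0.013  0.1729] [-3.1992  1.0743  3.6075] foot z 0.06585213042791692
side (-0.055, -0.025) push back mm outer, inner edge: [1.8 1.8]
side (0.025, 0.055) push back mm outer, inner edge: [1.6 1.6]
scene (-0.055, -0.025) push back mm outer, inner edge: [1.4 1. ]
scene (0.025, 0.055) push back mm outer, inner edge: [7.8 1. ]
```

Emit:
arm_command(increments=[[0.006,0,0,0],[0.012,0,0,0],[0.018,0,0,0],[0.022,0,0,0],[0.022,0,0,0]])

```text
clock: 15.05
ee_pos: [0.5873, 0.013, 0.1709]
eef_rot: [[0.001, -0.155, -0.988], [-0.0, -0.988, 0.155], [-1.0, 0.0, -0.001]]
wrist_force: [-2.5, 0.5, 6.1]
finger_gap: 0.021
```

```bash
python3 push.py; python3 - <<'E'
from h import *
np.set_printoptions(precision=4,suppress=True)
F=[];
for i in range(6):
    p=viewer.camera("wrist"); F.append(r.state()["wrist_force"])
print("mean F",np.mean(F,0),np.std(F,0))
s=r.state();R=np.array(s["eef_rot"]); W=cloud(p); L=(W-s["ee_pos"])@R
k=np.isfinite(W[...,0])&(abs(L[...,1])<.006)&(abs(L[...,2])<.006)&(L[...,0]>-.07)&(L[...,0]<-.02)
print("handle top tool x",np.median(L[k][:,0]),k.sum())
W0=np.load("basez_wrist.npy"); L0=(W0-[.5866,.0131,.2002])@R
k=np.isfinite(W0[...,0])&(abs(L0[...,1])<.006)&(abs(L0[...,2])<.006)&(L0[...,0]>-.07)&(L0[...,0]<-.02)
print("base handle top",np.median(L0[k][:,0]))
# wrist depth: rest outer/inner edge & lean
ex=np.array([.988,-.155,0]); ey=np.array([.155,.988,0]); O=np.array([.5975,.0113,0])
for N,w in(("base",W0),("now",W)):
    f=np.isfinite(w[...,0]); u=(w-O)@ex; v=(w-O)@ey; z=w[...,2]
    for a in (-.055,-.04,.025,.04):
        k=f&(v>a)&(v<a+.015)&(abs(z-.099)<.004)&(u>-.13)&(u<.0); print(N,a,np.percentile(u[k],[.5,99.5]) if k.sum()>20 else None, end=" ")
    print()
    for lo in (.12,.14,.16,.18):
        k=f&(abs(v)<.007)&(z>lo)&(z<lo+.02)&(abs(u)<.01); print(N,"back z%.2f"%lo,np.median(u[k]) if k.sum()>5 else None)
E
```

```text
15.05 [0.5873 0.013  0.1709] [-2.4552  0.4588  6.146 ] foot z 0.06388932870419943
side (-0.055, -0.025) push back mm outer, inner edge: [2.  2.2]
side (0.025, 0.055) push back mm outer, inner edge: [1.8 2. ]
scene (-0.055, -0.025) push back mm outer, inner edge: [1.4 1. ]
scene (0.025, 0.055) push back mm outer, inner edge: [7.8 0.8]
mean F [-2.2964  0.4997  5.8572] [0.2235 0.3313 0.3445]
handle top tool x -0.04144649746105079 797
base handle top -0.04112174657850047
base -0.055 [-0.0699 -0.0077] base -0.04 [-0.0488 -0.0077] base 0.025 [-0.0484 -0.0079] base 0.04 [-0.0699 -0.008 ] 
base back z0.12 -0.0008355241411504971
base back z0.14 -0.0010275661065010278
base back z0.16 -0.0012099232747283058
base back z0.18 -0.0014260174555366526
now -0.055 [-0.0603 -0.0096] now -0.04 [-0.0379 -0.0095] now 0.025 [-0.0378 -0.0094] now 0.04 [-0.0586 -0.0096] 
now back z0.12 -0.0007564834487138516
now back z0.14 -0.0008581273041172138
now back z0.16 -0.0009188093618262036
now back z0.18 -0.0009931186628924173
```

The estimates of push-back agree: wrist depth 1.7 mm, force about 1.6 mm, side view 2.0 mm (the blurry scene camera says 1.0 mm). One more small step, then check.

Emit:
arm_command(increments=[[0.005,0,0,0],[0.01,0,0,0],[0.015,0,0,0],[0.015,0,0,0],[0.015,0,0,0]])

```text
clock: 15.87
ee_pos: [0.5873, 0.013, 0.1696]
eef_rot: [[0.001, -0.155, -0.988], [-0.0, -0.988, 0.155], [-1.0, 0.0, -0.001]]
wrist_force: [-3.6, 0.4, 7.0]
finger_gap: 0.0213
```

```bash
cat > fin.py <<'E'
from h import *
np.set_printoptions(precision=4,suppress=True)
F=[]
for i in range(4): p=viewer.camera("wrist"); F.append(r.state()["wrist_force"])
s=r.state(); W=cloud(p); print(s["clock"],s["ee_pos"],s["finger_gap"],"F",np.mean(F,0))
ex=np.array([.988,-.155,0]); ey=np.array([.155,.988,0]); O=np.array([.5975,.0113,0])
f=np.isfinite(W[...,0]); u=(W-O)@ex; v=(W-O)@ey; z=W[...,2]
for a in (-.055,-.04,.025,.04):
    k=f&(v>a)&(v<a+.015)&(abs(z-.099)<.004)&(u>-.13)&(u<.0); print("rest edge",a,np.percentile(u[k],99.5) if k.sum()>20 else None)
for lo in np.arange(.11,.21,.02):
    k=f&(abs(v)<.007)&(z>lo)&(z<lo+.02)&(abs(u)<.012); print("back z%.2f"%lo,np.median(u[k]) if k.sum()>5 else None)
k=f&(abs(v)<.014)&(abs(u+.012)<.012)&(z>.15)&(z<.24); print("handle top z",np.percentile(z[k],[50,95]) if k.any() else 0)
E
python3 fin.py; python3 push.py
```

```text
16.0667 [0.5873 0.013  0.1696] 0.021521011067885402 F [-3.1428  0.5992  7.0564]
rest edge -0.055 -0.00986398230096434
rest edge -0.04 -0.009590408188269738
rest edge 0.025 -0.009866107798074385
rest edge 0.04 -0.009981487082098416
back z0.11 0.003026636719818387
back z0.13 -0.0007773361755842523
back z0.15 -0.0009109856386041692
back z0.17 -0.0009290023001977815
back z0.19 -0.0010340305403797405
handle top z [0.2085 0.2122]
16.0667 [0.5873 0.013  0.1696] [-2.9056  0.8972  7.1239] foot z 0.06257445676541872
side (-0.055, -0.025) push back mm outer, inner edge: [2.4 2.2]
side (0.025, 0.055) push back mm outer, inner edge: [2.4 2.4]
scene (-0.055, -0.025) push back mm outer, inner edge: [1.6 1. ]
scene (0.025, 0.055) push back mm outer, inner edge: [7.8 1.2]
```

Push-back is about 2.0 mm and the back is flat on the belt. Release and withdraw straight up.

Emit:
arm_command(increments=[[0,0,0,0],[0,0,0,0],[0,0,0,0],[0,0,0,0],[0,0,0,0]], fingers=0.2)

```text
clock: 16.58
ee_pos: [0.5871, 0.013, 0.1687]
eef_rot: [[-0.0, -0.155, -0.988], [0.0, -0.988, 0.155], [-1.0, 0.0, 0.0]]
wrist_force: [0.5, -0.9, -0.1]
finger_gap: 0.0508
```

Emit:
arm_command(increments=[[-0.1,0,0,0],[-0.25,0,0,0],[-0.45,0,0,0],[-0.7,0,0,0],[-0.95,0,0,0]])

```text
clock: 17.0
ee_pos: [0.5868, 0.0131, 0.2654]
eef_rot: [[-0.0, -0.155, -0.988], [0.0, -0.988, 0.155], [-1.0, -0.0, 0.0]]
wrist_force: [0.8, -0.5, -0.5]
finger_gap: 0.0513
```

Emit:
arm_command(increments=[[-0.25,0,0,0],[-0.5,0,0,0],[-0.5,0,0,0],[-0.5,0,0,0],[-0.5,0,0,0]])

```text
clock: 17.42
ee_pos: [0.5868, 0.0131, 0.3138]
eef_rot: [[-0.0, -0.155, -0.988], [0.0, -0.988, 0.155], [-1.0, -0.0, 0.0]]
wrist_force: [-0.7, -0.4, 0.4]
finger_gap: 0.0511
```

```bash
python3 fin.py; python3 push.py; python3 - <<'E'
from h import *
a=viewer.camera("side")["color"][150:310,200:410,::-1]; b=viewer.camera("wrist")["color"][:320,100:520,::-1]
cv2.imwrite("pics/f.png",np.hstack([cv2.resize(a,(400,305)),cv2.resize(b,(400,305))]))
E
```

```text
17.6167 [0.5865 0.0131 0.3127] 0.05109619321522299 F [-0.2555 -0.1015 -0.2921]
rest edge -0.055 -0.009843558954745825
rest edge -0.04 -0.010003190102927377
rest edge 0.025 -0.00989456774056931
rest edge 0.04 -0.009979971288698914
back z0.11 0.0043073054050785185
back z0.13 -0.0005718422493003158
back z0.15 -0.0007082183150635986
back z0.17 -0.0006776845899257452
back z0.19 -0.0007511091809405438
handle top z [0.2102 0.2118]
17.6167 [0.5865 0.0131 0.3127] [-0.586   0.5451  0.0057] foot z 0.20569439861972377
side (-0.055, -0.025) push back mm outer, inner edge: [1.6 2.2]
side (0.025, 0.055) push back mm outer, inner edge: [2.2 1.4]
scene (-0.055, -0.025) push back mm outer, inner edge: [-0.2  0. ]
scene (0.025, 0.055) push back mm outer, inner edge: [-4.  -0.4]
```

View pics/f.png

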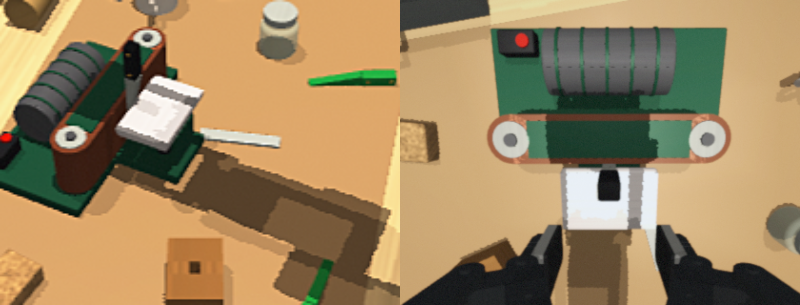

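The gauge stands upright in the gap at (132,75) in the side view. The block is empty and everything else is in place. Handing in.

```bash
python3 -c "
from plant import r
print(r.finish_job(), r.state()['clock'])"
```

```text
the job is handed in; nothing more can be done
the job is handed in; nothing more can be done
```

The steel taper gauge is standing on its own, wedged in the gap, with the tool rest pushed back about 2 mm. I lifted it out of the block and set its flat back against the belt. I then lowered it slowly, held the whole way, until about 8 N of downward push. After that I let go, pulled the gripper straight up, and handed the job in at about 18 s.

**Last checks, after letting go:**
- **Push-back:** the wrist depth camera shows the rest edge about 2.0–2.1 mm back from where it started. The push force before release suggested about 1.9 mm.
- **Gauge:** it stands upright, within about 0.2° of vertical. Its handle top is at 0.21 m, the same as before I let go.
- **Gripper and bench:** the gripper is clear and touching nothing. The final pictures show nothing else moved, though they don't take in the whole bench.

**Checks that disagreed:**
- **Side camera:** its image comparison gave 1.4–2.2 mm after release.
- **Scene camera:** its estimate was not usable: 1.0–1.6 mm before release (plus a 7.8 mm outlier), then about zero or negative after. Its picture is blurred and arm shadows moved across the rest, so I did not rely on it.

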